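# Lock the spring collar of a tilted lens barrel

### The job

Lock the lens barrel: turn its ribbed collar clockwise (as seen looking at the lens) until its lug has gone past the low ridge on the flange and up to the stop. The ridge blocks the lug while the collar sits in, so draw the collar straight out against its spring to carry the lug across, then let it spring fully back so that the lug sits home in the notch between ridge and stop. Leave the things standing around it where they are.

Things in the scene. Friction and masses are not known exactly. Their poses are not given: they have to be found in the camera images.
- barrel_stand: Fixed aluminium stand, base plate 130 (x) x 110 (y) x 12 mm, carrying a black lens barrel. Origin: centre of the plate's underside, on the table; z up. The barrel looks up and towards -x: its axis, outward from the lens, is [-0.5, 0, 0.866] in this frame (30 degrees from vertical).
- flange (a point): Centre of the outer face of the barrel's round flange (96 mm across), at [-0.018, 0, 0.125] in the stand's frame; heights s run from here outward along the axis. Fixed lens nose, 44 mm across, reaches through the collar to s = 46 mm. On the flange, 36 to 47 mm from the axis: a ridge 8 mm wide, s = 0 to 5 mm, upright walls, and a stop block 8 mm wide, s = 0 to 8 mm.
- lock_collar (a joint): Turn of the lock collar about the barrel axis, rad; grows clockwise as seen looking at the lens. Starts at 0 to 0.5. The lug meets the ridge at about 1.7 if the collar is not drawn out; past the ridge it can drop home from about 2.22 on; firm stop at 2.30. Friction about 0.08 N m: stays where it is left.
- collar_lift (a joint): How far the collar is drawn out along the barrel axis, m: 0 = home, firm stop at 0.008. A spring pulls it home with about 4 N at 0 and 8 N (with friction and weight about 10 N) at 0.008. The lug clears the ridge from 0.004 on.
- collar_grip (a point): On the barrel axis at half the collar's height (s = 20 mm when home; moves out with it). The collar is a round, finely ribbed steel ring 56 mm across, s = 7 to 33 mm when home. It can be gripped across at any angle, best square to the lug; keep fingertips above s = 10 mm.
- lug_tip (a point): Outer end of the collar's one lug, 47 mm from the barrel axis, s = 6 mm when home, turning with the collar. The lug is 12 mm wide and 10 mm high (s = 1 to 11 when home).
- notch (a point): Fixed point in the locked notch between ridge and stop: where the lug's middle (40.5 mm from the axis, s = 6 mm) comes at joint value 2.30, with the lug against the stop.
- optic_case: Bystander: clear flat case with a mirror, 68 x 62 x 23 mm, origin at its underside centre.
- lens_ring: Bystander: pale metal ring mount with stub lying flat, 66 x 116 x 18 mm, origin at its underside centre.
- screw_jar: Bystander: white jar, 38 mm diameter, 48 mm high, origin at its underside centre.
- post_4in: Bystander: steel post standing upright, 25 mm diameter, 102 mm high, origin at its underside centre.

How it is judged:
On the way:
1. the collar is drawn out at least 3 mm with its lug over the ridge (collar at 1.78 to 2.15 rad) (value of joint collar_lift above 0.003 m and value of joint lock_collar between 1.78 and 2.15 rad), for 0.05 s.
At the end, for the whole second after the job is handed in: The collar is released and still, its lug in the notch past the ridge (collar at 2.17 rad or more; the stop is at 2.30), and sprung home to within 1.5 mm (value of joint lock_collar above 2.17 rad and value of joint collar_lift below 0.0015 m and velocity of joint lock_collar between -0.05 and 0.05 rad/s); the robot touches nothing.
It fails at once if one of the four bystanders is moved more than 25 mm (distance of any of optic_case, lens_ring, screw_jar, post_4in from where it was at the start of the episode above 0.025 m).
It fails at once if a bystander is tipped over (more than 0.8 rad) (angle between any of screw_jar, post_4in's own z axis and vertical above 0.8 rad).
It also fails if it takes over 48 s, if anything falls off the work surface, if the arm or the gripper's body presses on something with over 40 N, if the wrist force passes 120 N, or if a joint passes its speed limit or range.

### The arm

A 6-joint arm with a two-finger parallel gripper is mounted at the origin on a cart in front of the work surface, level with it; the furniture and walls round the work are solid. World frame = base frame: x ahead of the robot, y to its left, z up, the work surface at z = 0. Lengths are in m, angles in rad, forces in N, time in s.
With the tool pointing down it reaches from about 0.25 to 0.8 m from the base axis. Payload 8.5 kg.
Tool frame: the origin (TCP) lies on the centre line of the jaws, within the pads' length; the fingertips stand 11 mm ahead of it and the grasp point (between the pads) lies 8 mm behind it; z points along the fingers, y is the line along which they close (so a half turn about z gives the same grasp; the last joint's range is limited). The gripper opens to 85 mm and grips with 20 to 120 N. Pads are 22 mm wide; open, the fingers measure 114 mm over their backs; the gripper's body (76 mm by 85 mm) begins 54 mm behind the grasp point. The pads swing forward as they close: fully open they stand 13 mm farther back than shut.
Start: joints at [-1.199, 0.238, -0.013, 1.319, 0, 1.571], TCP at [0.191, -0.489, 0.242] pointing down, gripper open.
Joint ranges: [-2.66, 2.66], [-1.03, 1.9], [-1.14, 1.46], [-1.82, 2.27], [-1.45, 1.34], [-3.14, 3.14]. Speed limits (rad/s): [2.22, 2.22, 2.79, 3.14, 3.14, 3.14].

### API

Orientations are given as a unit quaternion [w, x, y, z].
In Python, from plant import env gives the robot as it stands.
- The arm moves only by the shell command python3 -m jog 'ROWS' [FORCE]. ROWS is JSON, one flat list of numbers, 7 for each row, row after row: the turn, a rotation vector about the tool's x, y, z in rad, then the shift along the tool's x, y, z in mm, then the finger opening in mm, from 0 to 85.4. In form: [ax, ay, az, tx, ty, tz, fingers, ax, ay, az, tx, ty, tz, fingers, ...]. A call has 1 to 10 rows; each row shifts and turns the commanded pose from where the row before left it, along the tool's axes as they then stand; what a row does not reach is not made up. A row lasts 1/12 s, in which the tool goes at most 41.7 mm and 7.16 degrees, less where a joint would pass 70% of its speed; a pose out of reach is approached as far as the arm can. A call with a gripper value outside its range is refused whole. The fingers move at their own pace and stop on an object; FORCE is the grip in N (left out, the last holds). Time passes only in rows, so rows that do not move let the fingers close. It gives the time, the measured TCP pose, the force, the opening and the grip force at its end, in the units of the state.
- env.state(): the state, without advancing time (a new reading comes with each control period).
- env.get_image(name): name is "scene" or "top" or "wrist"; returns the picture (400x640x3 uint8, red, green, blue); there is no depth.
- env.get_calibration(name): a dict with "intrinsics" (3x3 intrinsics, pixels), "k1" (the pictures are not rectified: a ray, as slopes to the right and down, at radius r is drawn at 1 + k1 r^2 times it, then the intrinsics apply), "world_to_cam" (4x4, takes a point from world to camera coordinates); the wrist camera has in their place "T_tool_cam" (4x4, takes a point from camera to tool coordinates, whose origin is the TCP and whose axes are the flange's). Camera axes: x right, y down, z forward; pixel columns grow to the right and rows downward; lengths in m; the calibration is good to about 2 mm. A picture is of the moment at which its call begins: read the wrist's pose just before it. get_calibration takes no time and is no camera call.
- env.sign_off(): hands the job in; it is judged then, once.
Trained networks look in the newest picture that a camera, given by its name, has taken for a name from the list of things; names that differ only in an ending like _2 or _b are one class to them, and where a whole thing is asked for, a point or a joint stands for the part that bears it (a point fixed in the world has none). Each returns a list of dicts, best first, with "confidence" (0 to 1); they miss things now and then, are a little off and sometimes report something else, mostly with a low value. They report only what shows in the picture. A call takes as long as a camera call.
- env.search_frame(query, camera): "xyz" ([x, y, z] in m, in world coordinates, good to about 4 mm: the middle of the surface that is visible of it).
The state is a dict: "t": time; "qpos": joint angles; "qvel": joint speeds; "effort": joint torques, N m; "position": TCP position; "tcp_rot": TCP orientation; "contact_force": force on the tool from outside, world axes, zero at the start; "wrist_torque": the same for the moment, N m; "gripper_width": finger opening in m; "gripper_force": force on a finger pad.
Only numpy, scipy, OpenCV 4.12 (cv2) and the standard library are available. Lean on these libraries where they do the work, as an engineer would, in place of code of your own. Each camera call takes 0.05 s, during which the arm holds its last target. There are 200 camera calls.

## Working session

There is one attempt and no reset: what is moved stays moved. The work goes in short steps, Python scripts to look and compute and a shell command to move; the robot and the scene stay as the last step left them, time stands still between calls to the robot, and variables do not carry over. Pictures are saved under pics/ and viewed, at most 10 in all, crops included, and the job is handed in when it is done.

```bash
mkdir -p pics; ls; python3 - <<'E'
from plant import env
import cv2,numpy as np
s=env.state();print(s['t'],s['position'],s['tcp_rot'])
for c in ['scene','top']:
    cv2.imwrite(f'pics/{c}0.png',env.get_image(c)[:,:,::-1])
    for q in ['barrel_stand','flange','lock_collar','collar_grip','lug_tip','notch','optic_case','lens_ring','screw_jar','post_4in']:
        try: print(c,q,[(np.round(d['xyz'],3).tolist(),round(d['confidence'],2)) for d in env.search_frame(q,c)[:2]])
        except Exception as e: print(c,q,e)
E
```

```text
pics
0.0 [ 0.19060145 -0.48873107  0.24165872] [-7.34469996e-04  9.82768087e-01  1.84841379e-01 -1.14245215e-04]
scene barrel_stand [([0.603, 0.128, 0.066], 0.61)]
scene flange [([0.598, 0.114, 0.143], 0.73), ([0.436, 0.338, 0.071], 0.62)]
scene lock_collar [([0.594, 0.125, 0.146], 0.66)]
scene collar_grip [([0.596, 0.125, 0.142], 0.7)]
scene lug_tip [([0.598, 0.128, 0.146], 0.51)]
scene notch [([0.6, 0.123, 0.139], 0.8)]
scene optic_case [([0.438, 0.057, 0.021], 0.75), ([0.598, 0.125, 0.138], 0.56)]
scene lens_ring [([0.409, 0.198, 0.019], 0.79)]
scene screw_jar [([0.516, 0.362, 0.052], 0.77)]
scene post_4in [([0.439, 0.335, 0.072], 0.71), ([0.599, 0.126, 0.147], 0.58)]
top barrel_stand [([0.597, 0.106, 0.12], 0.76)]
top flange [([0.6, 0.102, 0.14], 0.62)]
top lock_collar [([0.604, 0.115, 0.154], 0.65)]
top collar_grip [([0.608, 0.115, 0.155], 0.66)]
top lug_tip [([0.602, 0.114, 0.149], 0.71)]
top notch [([0.599, 0.106, 0.146], 0.91)]
top optic_case [([0.444, 0.048, 0.022], 0.76), ([0.605, 0.112, 0.151], 0.53)]
top lens_ring [([0.41, 0.198, 0.017], 0.82), ([0.522, 0.353, 0.049], 0.42)]
top screw_jar [([0.523, 0.351, 0.049], 0.72)]
top post_4in [([0.449, 0.323, 0.104], 0.66)]
```

View pics/scene0.png

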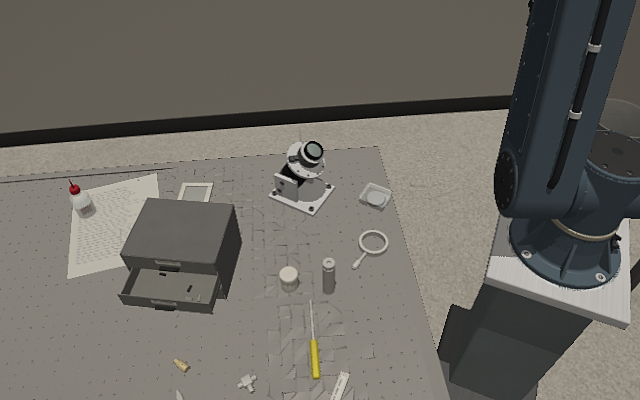

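View pics/top0.png

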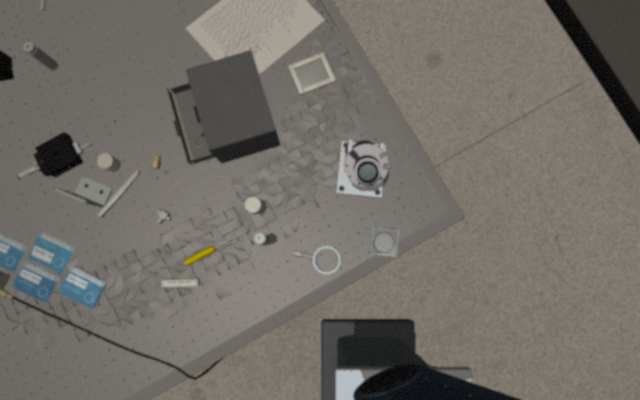

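The scene view shows the stand at about (302,180) with the lens at (313,150). The top view shows the plate around (362,168) and the lens at (367,172). I'll zoom in on both.

```bash
python3 - <<'E'
from plant import env
import cv2,numpy as np
a=cv2.imread('pics/scene0.png')[130:220,262:342];b=cv2.imread('pics/top0.png')[128:208,325:405]
A=cv2.resize(a,(400,450),interpolation=cv2.INTER_CUBIC);B=cv2.resize(b,(400,400),interpolation=cv2.INTER_CUBIC)
o=np.zeros((450,800,3),np.uint8);o[:,:400]=A;o[:400,400:]=B
cv2.imwrite('pics/z0.png',o)
for c in ['scene','top','wrist']: print(c,{k:np.round(v,4).tolist() for k,v in env.get_calibration(c).items()})
E
```

```text
scene {'intrinsics': [[457.8645, 0.0, 317.9667], [0.0, 457.8645, 195.3608], [0.0, 0.0, 1.0]], 'k1': -0.0726, 'world_to_cam': [[-0.9109, -0.4123, -0.0142, 0.5638], [-0.2909, 0.6663, -0.6866, 0.11], [0.2926, -0.6214, -0.7269, 1.0301], [0.0, 0.0, 0.0, 1.0]]}
top {'intrinsics': [[438.9009, 0.0, 320.6288], [0.0, 438.9009, 205.6573], [0.0, 0.0, 1.0]], 'k1': -0.0362, 'world_to_cam': [[0.0054, -0.9998, 0.0176, 0.1927], [-0.9927, -0.0075, -0.1203, 0.5277], [0.1204, -0.0169, -0.9926, 0.9918], [0.0, 0.0, 0.0, 1.0]]}
wrist {'intrinsics': [[355.4446, 0.0, 315.6418], [0.0, 355.4446, 196.2553], [0.0, 0.0, 1.0]], 'k1': -0.0782, 'T_tool_cam': [[-0.0013, -0.9553, -0.2956, 0.0755], [1.0, -0.0015, 0.0003, -0.001], [-0.0007, -0.2956, 0.9553, -0.1318], [0.0, 0.0, 0.0, 1.0]]}
```

View pics/z0.png

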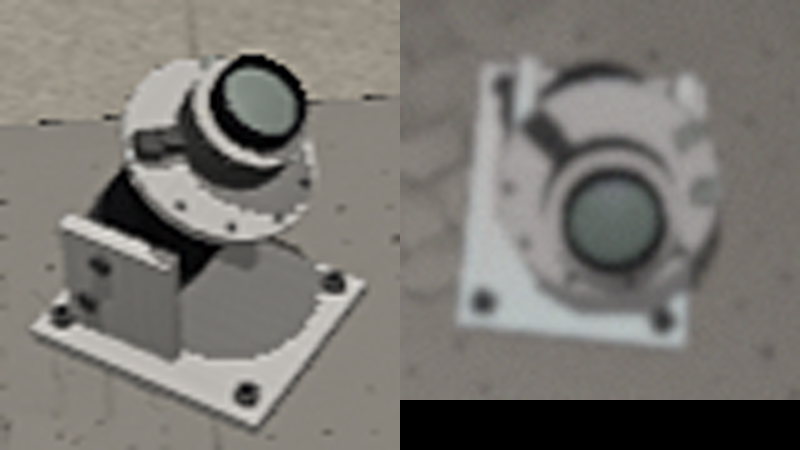

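Both zooms agree: the lens centre is at scene (313.6,150) and top (368,172). The lug points up-left in the top view, and the ridge and stop are at its right (461–466, 155–166). Next I work out the stand pose.

```bash
cat > h.py <<'E'
from plant import env
import cv2,numpy as np
from scipy.spatial.transform import Rotation as R
from scipy.optimize import least_squares
def cam(c,st=None):
    k=env.get_calibration(c)
    if c=='wrist':
        T=np.eye(4);T[:3,:3]=rot(st).as_matrix();T[:3,3]=st['position']
        W=np.linalg.inv(T@np.array(k['T_tool_cam']))
    else: W=np.array(k['world_to_cam'])
    return np.array(k['intrinsics']),float(k['k1']),W
def rot(st): return R.from_quat(np.roll(st['tcp_rot'],-1))
def proj(C,P):
    K,k1,W=C;p=np.atleast_2d(P)@W[:3,:3].T+W[:3,3];q=p[:,:2]/p[:,2:]
    q=q*(1+k1*(q**2).sum(1,keepdims=True));return q*[K[0,0],K[1,1]]+K[:2,2]
def onz(C,px,z):
    return least_squares(lambda v:(proj(C,[v[0],v[1],z])-px).ravel(),[.5,.1]).x
def tri(obs): # list of (C,px)
    r=least_squares(lambda v:np.concatenate([(proj(C,v)-p).ravel() for C,p in obs]),[.58,.1,.15]);return r.x,r.fun
def frame(x,y,yaw): # stand -> flange, axis
    Q=R.from_euler('z',yaw);return Q,Q.apply([-.018,0,.125])+[x,y,0],Q.apply([-.5,0,.75**.5])
E
python3 - <<'E'
from h import *
S,T=cam('scene'),cam('top')
z=lambda u,v:np.array([u/5+262,v/5+130]); t=lambda u,v:np.array([(u-400)/5+325,v/5+128])
print('lens',tri([(S,z(258,100)),(T,t(615,220))]))
for n,C,p in [('T-left',T,t(458,325)),('T-right',T,t(687,347)),('T-farleft',T,t(480,65)),('S left',S,z(33,328)),('S near',S,z(257,425)),('S right',S,z(365,287))]: print(n,onz(C,p,.012).round(4))
L=lambda x,y,yaw:[frame(x,y,yaw)[1]+.046*frame(x,y,yaw)[2]]+[R.from_euler('z',yaw).apply(c)+[x,y,0] for c in ([-.065,.055,.012],[-.065,-.055,.012],[.065,.055,.012])]
# stand -x,+y corner: T-left / S near
def f(v):
    P=L(*v);return np.concatenate([(proj(T,P)-[t(615,220),t(458,325),t(687,347),t(480,65)]).ravel(),(proj(S,P)-[z(258,100),z(257,425),z(365,287),z(33,328)]).ravel()])
r=least_squares(f,[.6,.1,0],loss='soft_l1');print(r.x,r.fun if 0 else f(r.x).reshape(-1,2).round(1).tolist());Q,F,a=frame(*r.x);print(F,a,F+.02*a)
E
```

```text
lens (array([0.58117641, 0.10134109, 0.15973371]), array([ 0.04720713,  0.00815981, -0.01328661, -0.04205147]))
T-left [0.5592 0.1579]
T-right [0.5495 0.0487]
T-farleft [0.6864 0.1474]
S left [0.6859 0.1476]
S near [0.5579 0.1607]
S right [0.5466 0.056 ]
[ 0.61874593  0.09889058 -0.08704818] [[-0.2, 1.0], [-0.6, 0.2], [-0.4, 0.1], [-0.3, -0.8], [1.1, -1.0], [-0.1, -0.5], [0.0, -1.9], [-0.9, -0.2]]
[0.60081408 0.10045547 0.125     ] [-0.49810685  0.04346914  0.8660254 ] [0.59085194 0.10132486 0.14232051]
```

```bash
python3 -m jog '[0,0,0,29,-24,-3.3,85, 0,0,0,29,-24,-3.3,85, 0,0,0,29,-24,-3.3,85, 0,0,0,29,-24,-3.3,85, 0,0,0,29,-24,-3.3,85, 0,0,0,29,-24,-3.3,85, 0,0,0,29,-24,-3.3,85, 0,0,0,29,-24,-3.3,85, 0,0,0,29,-24,-3.3,85]' 60; python3 -m jog '[0,0,0,29,-24,-3.3,85, 0,0,0,29,-24,-3.3,85, 0,0,0,29,-24,-3.3,85, 0,0,0,29,-24,-3.3,85, 0,0,0,29,-24,-3.3,85, 0,0,0,29,-24,-3.3,85, 0,0,0,29,-24,-3.3,85, 0,0,0,29,-24,-3.3,85, 0,0,0,29,-24,-3.3,85]'
cat >> h.py <<'E'
STAND=[.6187,.0989,-.087]
def target(theta_lugdir, s, stand=None): # tool z=-a, tool x = dir at azimuth theta (deg, about vertical, projected normal to axis)
    Q,F,a=frame(*(stand or STAND));z=-a;x=np.array([np.cos(np.radians(theta_lugdir)),np.sin(np.radians(theta_lugdir)),0]);x-=x@z*z;x/=np.linalg.norm(x)
    return R.from_matrix(np.c_[x,np.cross(z,x),z]),F+s*a
def rel(Rt,p):
    st=env.state();R0=rot(st);d=p-st['position']
    rv=(R0.inv()*Rt).as_rotvec()
    print('q',np.round(st['qpos'],2),'turn(tool)',rv.round(3),'|deg|',np.degrees(np.linalg.norm(rv)).round(1),'shift now-axes',(R0.inv().apply(d)*1e3).round(1),'shift target-axes',(Rt.inv().apply(d)*1e3).round(1),'t',st['t'])
E
python3 - <<'E'
from h import *
for th in (230,50,185,140): rel(*target(th,.16))
E
```

```text
t: 1.85
position: [0.3559, -0.1914, 0.2724]
tcp_rot: [0.0, 0.983, 0.185, 0.0]
contact_force: [2.3, 0.2, -0.6]
gripper_width: 0.0853
gripper_force: 0.0
t: 2.6
position: [0.5206, 0.105, 0.302]
tcp_rot: [-0.0, 0.983, 0.185, 0.0]
contact_force: [1.1, -0.8, -0.1]
gripper_width: 0.0851
gripper_force: 0.0
q [0.2  0.24 0.14 1.47 0.   2.97] turn(tool) [0.514 0.471 2.5  ] |deg| 148.7 shift now-axes [ 1.3 -2.1 38.4] shift target-axes [ 7.8 17.5 33.4] t 2.6
q [0.2  0.24 0.14 1.47 0.   2.97] turn(tool) [-0.358  0.391 -0.553] |deg| 43.9 shift now-axes [ 1.3 -2.1 38.4] shift target-axes [ -7.8 -17.5  33.4] t 2.6
q [0.2  0.24 0.14 1.47 0.   2.97] turn(tool) [-0.713 -0.244 -2.792] |deg| 165.7 shift now-axes [ 1.3 -2.1 38.4] shift target-axes [18.2  6.2 33.4] t 2.6
q [0.2  0.24 0.14 1.47 0.   2.97] turn(tool) [-0.616  0.068 -1.949] |deg| 117.2 shift now-axes [ 1.3 -2.1 38.4] shift target-axes [ 16.3 -10.1  33.4] t 2.6
```

```bash
python3 -m jog '[-0.036,0.004,-0.1146,0,0,0,85,-0.036,0.004,-0.1146,0,0,0,85,-0.036,0.004,-0.1146,0,0,0,85,-0.036,0.004,-0.1146,0,0,0,85,-0.036,0.004,-0.1146,0,0,0,85,-0.036,0.004,-0.1146,0,0,0,85,-0.036,0.004,-0.1146,0,0,0,85,-0.036,0.004,-0.1146,0,0,0,85,-0.036,0.004,-0.1146,0,0,0,85]'; python3 -m jog '[-0.036,0.004,-0.1146,0,0,0,85,-0.036,0.004,-0.1146,0,0,0,85,-0.036,0.004,-0.1146,0,0,0,85,-0.036,0.004,-0.1146,0,0,0,85,-0.036,0.004,-0.1146,0,0,0,85,-0.036,0.004,-0.1146,0,0,0,85,-0.036,0.004,-0.1146,0,0,0,85,-0.036,0.004,-0.1146,0,0,0,85,0,0,0,16.3,-10.1,33.4,85,0,0,0,0,0,0,85]'
cat > look.py <<'E'
from h import *
import sys
st=env.state();im=env.get_image('wrist');n=sys.argv[1]
cv2.imwrite(f'pics/{n}.png',im[:,:,::-1]);np.savez(f'pics/{n}.npz',p=st['position'],q=st['tcp_rot'])
for q in ('lug_tip','collar_grip','notch'): print(q,[(np.round(d['xyz'],3).tolist(),round(d['confidence'],2)) for d in env.search_frame(q,'wrist')[:2]])
rel(*target(140,.16));rel(*target(230,.16))
E
python3 look.py w1
```

```text
t: 3.35
position: [0.5201, 0.1032, 0.3017]
tcp_rot: [0.149, 0.75, 0.643, 0.045]
contact_force: [0.8, -0.1, -0.4]
gripper_width: 0.0847
gripper_force: 0.0
t: 4.18
position: [0.5162, 0.1041, 0.2569]
tcp_rot: [0.242, 0.363, 0.897, 0.072]
contact_force: [-2.4, -0.4, -2.2]
gripper_width: 0.0848
gripper_force: 0.0
lug_tip [([0.576, 0.117, 0.15], 0.7)]
collar_grip [([0.581, 0.12, 0.143], 0.8)]
notch [([0.58, 0.106, 0.144], 0.83)]
q [ 0.31 -0.09 -0.46  0.71 -0.19  1.03] turn(tool) [-0.001 -0.001 -0.003] |deg| 0.2 shift now-axes [2.1 0.4 1.2] shift target-axes [2.1 0.4 1.2] t 4.3833
q [ 0.31 -0.09 -0.46  0.71 -0.19  1.03] turn(tool) [ 0.    -0.002 -1.709] |deg| 97.9 shift now-axes [2.1 0.4 1.2] shift target-axes [-0.6  2.   1.2] t 4.3833
```

View pics/w1.png

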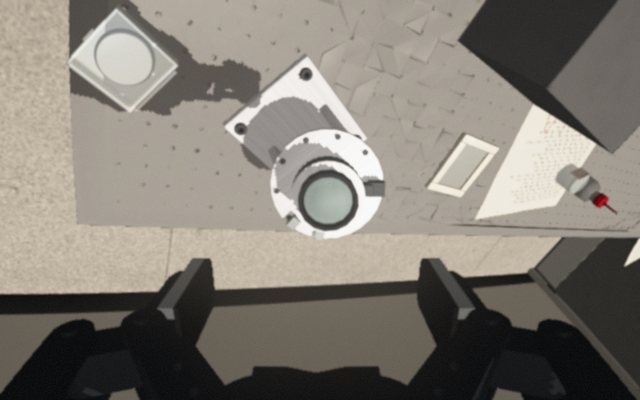

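The lens centre is at (328,199), the lug tip at (384,187), and the ridge and stop at the flange's lower left, (293,222) and (319,235). The lug is seated well away from both. I'll take a second view at the grasp angle.

```bash
python3 -m jog '[0,0,-0.114,0,0,0,85,0,0,-0.114,0,0,0,85,0,0,-0.114,0,0,0,85,0,0,-0.114,0,0,0,85,0,0,-0.114,0,0,0,85,0,0,-0.114,0,0,0,85,0,0,-0.114,0,0,0,85,0,0,-0.114,0,0,0,85]'; python3 -m jog '[0,0,-0.114,0,0,0,85,0,0,-0.114,0,0,0,85,0,0,-0.114,0,0,0,85,0,0,-0.114,0,0,0,85,0,0,-0.114,0,0,0,85,0,0,-0.114,0,0,0,85,0,0,-0.114,0,0,0,85,0,0,0,0,2,1,85,0,0,0,0,0,0,85]'
python3 look.py w2
python3 - <<'E'
import cv2,numpy as np
a=cv2.imread('pics/w1.png')[110:260,230:430];b=cv2.imread('pics/w2.png')[110:260,230:430]
cv2.imwrite('pics/z2.png',np.hstack([cv2.resize(i,(400,300),interpolation=cv2.INTER_CUBIC) for i in(a,b)]))
E
```

```text
t: 5.05
position: [0.5218, 0.1059, 0.2657]
tcp_rot: [0.255, -0.071, 0.963, -0.041]
contact_force: [0.4, 1.0, -0.5]
gripper_width: 0.085
gripper_force: 0.0
t: 5.8
position: [0.5203, 0.107, 0.2629]
tcp_rot: [0.219, -0.436, 0.862, -0.136]
contact_force: [0.3, -1.0, 0.3]
gripper_width: 0.0852
gripper_force: 0.0
lug_tip [([0.58, 0.089, 0.151], 0.76)]
collar_grip [([0.579, 0.09, 0.146], 0.58)]
notch [([0.584, 0.094, 0.146], 0.78)]
q [ 0.31 -0.09 -0.47  0.7  -0.19 -0.68] turn(tool) [ 0.    -0.004  1.705] |deg| 97.7 shift now-axes [-1.7 -1.1 -0.7] shift target-axes [-0.9  1.8 -0.7] t 6.0
q [ 0.31 -0.09 -0.47  0.7  -0.19 -0.68] turn(tool) [ 0.003 -0.002 -0.   ] |deg| 0.2 shift now-axes [-1.7 -1.1 -0.7] shift target-axes [-1.7 -1.1 -0.7] t 6.0
```

View pics/z2.png

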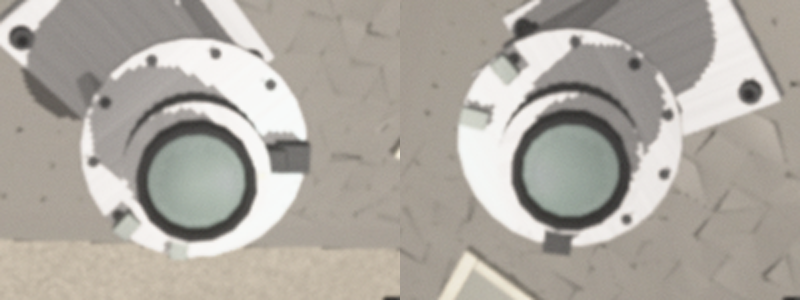

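```bash
cat > fit.py <<'E'
from h import *
def st(n):
    d=np.load(f'pics/{n}.npz');return {'position':d['p'],'tcp_rot':d['q']}
C1,C2=cam('wrist',st('w1')),cam('wrist',st('w2'))
z=lambda u,v:np.array([u/2+230,v/2+110])
lens=[z(196,180),z(171,170)];fl=[z(195,147),z(170,139)];lug=[z(309,155),z(157,248)]
for n,o in(('lens',lens),('flange',fl),('lug',lug)): print(n,*[v.round(4) for v in tri([(C1,o[0]),(C2,o[1])])])
yaw=STAND[2]
def f(v):
    Q,F,a=frame(v[0],v[1],v[3]);F=F+[0,0,v[2]]
    return np.concatenate([(proj(C,[F+.046*a,F])-[l,g]).ravel() for C,l,g in zip((C1,C2),lens,fl)]+[[(v[3]-yaw)/.02]])
r=least_squares(f,[*STAND[:2],0,yaw]);print(r.x.round(4),r.fun.round(2))
Q,F,a=frame(r.x[0],r.x[1],r.x[3]);F=F+[0,0,r.x[2]]
e1=Q.apply([.75**.5,0,.5]);e2=np.cross(a,e1)
L=lambda b,s,rr:F+s*a+rr*(np.cos(b)*e1+np.sin(b)*e2)
g=least_squares(lambda b:np.concatenate([(proj(C,L(b[0],.007,.047))-p).ravel() for C,p in zip((C1,C2),lug)]),[.7]);print('lug beta',g.x,g.fun.round(1))
d=L(g.x[0],0,1)-F;print('lug az dir',d, 'F',F,'a',a)
for n,(p1,p2) in {'A':(z(126,222),z(108,68)),'B':(z(177,250),z(75,117))}.items():
    h=least_squares(lambda b:np.concatenate([(proj(C,L(b[0],.006,.0415))-p).ravel() for C,p in zip((C1,C2),(p1,p2))]),[-1.5]);print(n,h.x,h.fun.round(1))
E
python3 fit.py
```

```text
lens [0.5793 0.1031 0.1617] [-0.6307 -0.5359 -0.5914  0.5916]
flange [0.6039 0.1013 0.1202] [-0.4995 -0.419  -0.4683  0.4617]
lug [0.6261 0.1357 0.1454] [-0.8315 -0.7315 -0.8084  0.8483]
[ 0.6208  0.0997 -0.0037 -0.0842] [-0.3  -0.7  -0.9  -0.21 -0.82  0.57 -0.19  0.5   0.14]
lug beta [0.87809115] [-1.4 -1.4 -1.2 -0.7]
lug az dir [0.61584432 0.72026142 0.3193106 ] F [0.60284261 0.1012122  0.12131154] a [-0.49822722  0.0420671   0.8660254 ]
A [-1.43594216] [ 0.5 -2.  -1.3 -0.2]
B [-0.83386206] [ 0.7 -4.3 -0.4 -0.1]
```

```bash
cat > goal.py <<'E'
from h import *
import sys
F=np.array([.6028,.1012,.1217]);a=np.array([-.4982,.042,.866]);a/=np.linalg.norm(a);d=np.array([.6158,.7203,.3193])
def g(s,turn=0,off=(0,0)):
    x=-d+(d@a)*a;x/=np.linalg.norm(x);x=R.from_rotvec(-a*turn).apply(x)
    return R.from_matrix(np.c_[x,np.cross(-a,x),-a]),F+s*a
if __name__=='__main__':
    s=env.state();rel(*g(float(sys.argv[1]),float(sys.argv[2])))
    G=rot(s);print('tool force',G.inv().apply(s['contact_force']).round(1),'torque',G.inv().apply(s['wrist_torque']).round(2),'w',s['gripper_width'],'gf',s['gripper_force'])
E
python3 goal.py .06 0;python3 goal.py .027 0
```

```text
q [ 0.31 -0.09 -0.47  0.7  -0.19 -0.68] turn(tool) [ 0.002 -0.003  0.145] |deg| 8.3 shift now-axes [ -2.6  -1.  103.1] shift target-axes [ -2.4  -0.5 103.1] t 6.0
tool force [0.1 0.8 0.7] torque [-0.4   0.22 -0.02] w 0.08516556433904952 gf 0.0
q [ 0.31 -0.09 -0.47  0.7  -0.19 -0.68] turn(tool) [ 0.002 -0.003  0.145] |deg| 8.3 shift now-axes [ -2.7  -1.1 136.1] shift target-axes [ -2.4  -0.5 136.1] t 6.0
tool force [0.1 0.8 0.7] torque [-0.4   0.22 -0.02] w 0.08516556433904952 gf 0.0
```

```bash
python3 -m jog '[0.001,-0.001,0.073,0,0,0,85,0.001,-0.001,0.072,0,0,0,85,0,0,0,-2.4,-0.5,25,85,0,0,0,0,0,25,85,0,0,0,0,0,25,85,0,0,0,0,0,25,85,0,0,0,0,0,12,85,0,0,0,0,0,12,85,0,0,0,0,0,12,85,0,0,0,0,0,0,85]' 60; python3 goal.py .027 0
```

```text
t: 6.83
position: [0.5888, 0.1017, 0.1426]
tcp_rot: [0.227, -0.374, 0.891, -0.12]
contact_force: [-0.1, 0.4, 0.1]
gripper_width: 0.0848
gripper_force: 0.0
q [ 0.25  0.13 -0.58  0.36 -0.17 -0.58] turn(tool) [ 0.001 -0.004  0.001] |deg| 0.3 shift now-axes [-1.6 -0.9 -2. ] shift target-axes [-1.6 -0.9 -2. ] t 6.8333
tool force [-0.3  0.3 -0.1] torque [-0.33  0.31 -0.02] w 0.08481975383810328 gf 0.0
```

```bash
python3 -m jog '[0,0,0,-0.8,-0.5,-1,70,0,0,0,0,0,0,60,0,0,0,0,0,0,52,0,0,0,0,0,0,52,0,0,0,0,0,0,52,0,0,0,0,0,0,52]' 20; python3 goal.py .027 0; python3 look.py w3
```

```text
t: 7.33
position: [0.5892, 0.1028, 0.1471]
tcp_rot: [0.229, -0.374, 0.89, -0.12]
contact_force: [-6.8, 1.9, 7.0]
gripper_width: 0.0546
gripper_force: 20.6
q [ 0.26  0.13 -0.58  0.37 -0.17 -0.58] turn(tool) [-0.    -0.     0.002] |deg| 0.1 shift now-axes [0.8 0.4 1.8] shift target-axes [0.8 0.4 1.8] t 7.3333
tool force [ 0.6  2.8 -9.6] torque [-0.91  0.34  0.06] w 0.054614699324499055 gf 20.572072863578796
lug_tip [([0.572, 0.081, 0.147], 0.7)]
collar_grip [([0.575, 0.086, 0.139], 0.55)]
notch [([0.578, 0.091, 0.145], 0.96)]
q [ 0.26  0.13 -0.58  0.37 -0.17 -0.58] turn(tool) [1.000e-03 0.000e+00 1.563e+00] |deg| 89.5 shift now-axes [ 1.40e+00 -1.00e-01 -1.35e+02] shift target-axes [-1.00e-01 -1.60e+00 -1.35e+02] t 7.5333
q [ 0.26  0.13 -0.58  0.37 -0.17 -0.58] turn(tool) [ 0.     0.001 -0.143] |deg| 8.2 shift now-axes [ 1.40e+00 -1.00e-01 -1.35e+02] shift target-axes [ 1.60e+00  1.00e-01 -1.35e+02] t 7.5333
```

View pics/w3.png

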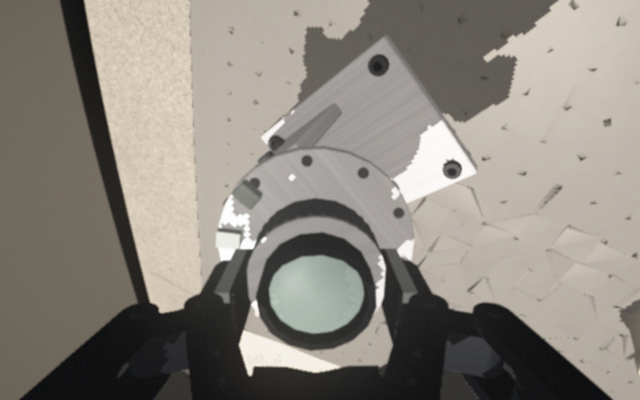

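The collar is held between the pads: the lens is centred at (317,292) and the pads are at (235,275) and (400,270). Next I raise the grip force and turn short of the ridge.

```bash
python3 -m jog '[0,0,0,0,0,0,50,0,0,0,0,0,0,50,0,0,0.1,0,0,0,50,0,0,0.1,0,0,0,50,0,0,0.1,0,0,0,50,0,0,0.1,0,0,0,50,0,0,0.1,0,0,0,50,0,0,0.1,0,0,0,50,0,0,0,0,0,0,50]' 60; python3 goal.py .027 .6; python3 -m jog '[0,0,0.1,0,0,0,50,0,0,0.1,0,0,0,50,0,0,0.1,0,0,0,50,0,0,0.1,0,0,0,50,0,0,0.1,0,0,0,50,0,0,0.1,0,0,0,50,0,0,0,0,0,0,50]'; python3 goal.py .027 1.2
```

```text
t: 8.28
position: [0.5894, 0.1021, 0.1476]
tcp_rot: [0.255, -0.091, 0.961, -0.047]
contact_force: [-8.3, -1.8, 10.5]
gripper_width: 0.0527
gripper_force: 60.0
q [ 0.25  0.13 -0.58  0.37 -0.17  0.02] turn(tool) [-0.002  0.001 -0.005] |deg| 0.3 shift now-axes [1.2 0.6 2.1] shift target-axes [1.2 0.6 2.1] t 8.2833
tool force [  2.4  -2.  -13.1] torque [0.22 0.89 0.03] w 0.05273288230138239 gf 60.01622915267944
t: 8.87
position: [0.5893, 0.1013, 0.1476]
tcp_rot: [0.258, 0.198, 0.945, 0.03]
contact_force: [-9.0, -4.6, 11.5]
gripper_width: 0.0532
gripper_force: 60.2
q [ 0.25  0.13 -0.58  0.37 -0.17  0.62] turn(tool) [-0.003  0.003 -0.005] |deg| 0.4 shift now-axes [1.6 0.6 2.1] shift target-axes [1.6 0.6 2.1] t 8.8667
tool force [ -0.2  -5.6 -14.2] torque [1.45 0.29 0.06] w 0.05321404880497746 gf 60.16691744327545
```

```bash
python3 -m jog '[0,0,0,0,0,-2,50,0,0,0,0,0,-2,50,0,0,0,0,0,-1,50,0,0,0,0,0,0,50,0,0,0,0,0,0,50]'; python3 goal.py .027 1.2;  python3 -m jog '[0,0,0,0,0,-2,50,0,0,0,0,0,0,50,0,0,0,0,0,0,50]'; python3 goal.py .027 1.2
```

```text
t: 9.28
position: [0.5873, 0.1015, 0.1509]
tcp_rot: [0.258, 0.195, 0.946, 0.029]
contact_force: [5.8, -5.2, -3.9]
gripper_width: 0.0526
gripper_force: 64.0
q [ 0.26  0.12 -0.58  0.38 -0.17  0.62] turn(tool) [-0.003  0.002  0.001] |deg| 0.2 shift now-axes [1.4 0.6 6. ] shift target-axes [1.4 0.6 6. ] t 9.2833
tool force [-4.7 -3.3  6.5] torque [ 0.86 -0.43  0.12] w 0.05264897478631887 gf 63.97924304008484
t: 9.53
position: [0.5863, 0.1016, 0.1525]
tcp_rot: [0.257, 0.195, 0.946, 0.029]
contact_force: [6.2, -5.7, -5.6]
gripper_width: 0.053
gripper_force: 64.2
q [ 0.26  0.12 -0.58  0.38 -0.17  0.62] turn(tool) [-0.003  0.002  0.001] |deg| 0.2 shift now-axes [1.4 0.6 7.9] shift target-axes [1.4 0.6 7.9] t 9.5333
tool force [-4.4 -3.9  8.2] torque [ 0.85 -0.5   0.1 ] w 0.05297585879477059 gf 64.17544841766357
```

```bash
python3 -m jog '[0,0,0.1,0,0,-0.5,50,0,0,0.1,0,0,0,50,0,0,0.1,0,0,0,50,0,0,0.1,0,0,0,50,0,0,0.1,0,0,0,50,0,0,0.05,0,0,0,50,0,0,0,0,0,0,50,0,0,0,0,0,0,50]'; python3 goal.py .027 1.75; python3 -m jog '[0,0,0.07,0,0,0,50,0,0,0.07,0,0,0,50,0,0,0.06,0,0,0,50,0,0,0.05,0,0,0,50,0,0,0,0,0,0,50]'; python3 goal.py .027 2.0
```

```text
t: 10.2
position: [0.5858, 0.1011, 0.1525]
tcp_rot: [0.24, 0.445, 0.858, 0.097]
contact_force: [6.3, -6.8, -5.9]
gripper_width: 0.0531
gripper_force: 64.1
q [ 0.26  0.12 -0.58  0.38 -0.17  1.17] turn(tool) [-0.003  0.004  0.001] |deg| 0.3 shift now-axes [1.7 0.5 8.2] shift target-axes [1.6 0.4 8.2] t 10.2
tool force [-6.7 -1.8  8.6] torque [ 0.77 -1.17  0.09] w 0.05307130133355732 gf 64.11036729812622
t: 10.62
position: [0.5856, 0.1009, 0.1524]
tcp_rot: [0.226, 0.549, 0.795, 0.126]
contact_force: [5.7, -7.8, -6.1]
gripper_width: 0.0527
gripper_force: 64.1
q [ 0.26  0.12 -0.58  0.38 -0.17  1.42] turn(tool) [-0.003  0.005 -0.002] |deg| 0.3 shift now-axes [1.8 0.3 8.1] shift target-axes [1.7 0.3 8.1] t 10.6167
tool force [-7.6 -0.9  8.4] torque [ 0.57 -1.41  0.08] w 0.05266164337353515 gf 64.12771582603455
```

```bash
python3 -m jog '[0,0,0.03,0,0,0,50,0,0,0.03,0,0,0,50,0,0,0,0,0,0,50]'; python3 goal.py .027 2.06; python3 -m jog '[0,0,0.03,0,0,0,50,0,0,0.02,0,0,0,50,0,0,0,0,0,0,50]'; python3 goal.py .027 2.11
```

```text
t: 10.87
position: [0.5855, 0.1009, 0.1524]
tcp_rot: [0.222, 0.572, 0.778, 0.133]
contact_force: [4.9, -7.7, -6.1]
gripper_width: 0.0529
gripper_force: 64.1
q [ 0.26  0.12 -0.58  0.38 -0.17  1.48] turn(tool) [-0.003  0.005 -0.   ] |deg| 0.3 shift now-axes [1.8 0.3 8.1] shift target-axes [1.8 0.2 8.1] t 10.8667
tool force [-7.3 -1.1  8.1] torque [ 0.47 -1.47 -0.2 ] w 0.052856050658323585 gf 64.13172841072083
t: 11.12
position: [0.5855, 0.1009, 0.1523]
tcp_rot: [0.219, 0.591, 0.764, 0.138]
contact_force: [5.4, -8.8, -5.8]
gripper_width: 0.0532
gripper_force: 64.1
q [ 0.26  0.12 -0.58  0.38 -0.17  1.53] turn(tool) [-0.003  0.005  0.002] |deg| 0.3 shift now-axes [1.8 0.3 8.1] shift target-axes [1.8 0.3 8.1] t 11.1167
tool force [-8.6 -0.5  8.2] torque [ 0.38 -1.7  -1.58] w 0.05322524694531596 gf 64.1390061378479
```

Tz rose to -1.6 N m at about 2.05 rad of turn, so the lug is against the stop. I'll ease off the twist and lower it.

```bash
python3 -m jog '[0,0,-0.04,0,0,0,50,0,0,0,0,0,2,50,0,0,0,0,0,2,50,0,0,0,0,0,1.5,50,0,0,0,0,0,0,50,0,0,0,0,0,0,50]'; python3 goal.py .027 2.07; python3 -m jog '[0,0,0,0,0,1.5,50,0,0,0,0,0,0,50,0,0,0,0,0,0,50]'; python3 goal.py .027 2.07
```

```text
t: 11.62
position: [0.5882, 0.1007, 0.1476]
tcp_rot: [0.221, 0.575, 0.776, 0.134]
contact_force: [3.7, -8.4, -3.5]
gripper_width: 0.0527
gripper_force: 64.5
q [ 0.25  0.12 -0.58  0.37 -0.17  1.49] turn(tool) [-0.002  0.005  0.002] |deg| 0.3 shift now-axes [1.8 0.3 2.7] shift target-axes [1.8 0.2 2.7] t 11.6167
tool force [-8.2 -1.1  5.2] torque [ 0.59 -1.53 -0.56] w 0.05274353909324545 gf 64.49143767356873
t: 11.87
position: [0.5885, 0.1006, 0.1472]
tcp_rot: [0.222, 0.575, 0.776, 0.134]
contact_force: [-8.2, -8.7, 9.1]
gripper_width: 0.0525
gripper_force: 66.6
q [ 0.25  0.13 -0.58  0.37 -0.17  1.49] turn(tool) [-0.002  0.005  0.002] |deg| 0.3 shift now-axes [1.8 0.2 2.2] shift target-axes [1.8 0.2 2.2] t 11.8667
tool force [ -8.   -5.3 -11.6] torque [ 1.42 -1.5  -0.48] w 0.05251648189714571 gf 66.59200429916382
```

It is home: the axial force has reversed at the original height. Now I release and back off along the axis.

```bash
python3 -m jog '[0,0,0,0,0,-0.5,85,0,0,0,0,0,0,85,0,0,0,0,0,0,85,0,0,0,0,0,0,85,0,0,0,0,0,0,85,0,0,0,0,0,-10,85,0,0,0,0,0,-15,85,0,0,0,0,0,-20,85,0,0,0,0,0,-30,85,0,0,0,0,0,-30,85]'; python3 -m jog '[0,0,0,0,0,-30,85,0,0,0,0,0,0,85,0,0,0,0,0,0,85]'; python3 goal.py .16 2.05; python3 look.py w4; python3 -c "
import cv2
i=cv2.imread('pics/w4.png')[110:260,220:420];cv2.imwrite('pics/z4.png',cv2.resize(i,(800,600),interpolation=cv2.INTER_CUBIC))"
```

```text
t: 12.7
position: [0.5352, 0.1067, 0.2386]
tcp_rot: [0.22, 0.575, 0.777, 0.135]
contact_force: [1.4, 0.5, 0.1]
gripper_width: 0.0852
gripper_force: 0.0
t: 12.95
position: [0.5217, 0.1087, 0.2665]
tcp_rot: [0.221, 0.574, 0.776, 0.137]
contact_force: [0.2, -0.3, 0.1]
gripper_width: 0.085
gripper_force: 0.0
q [ 0.31 -0.09 -0.46  0.71 -0.2   1.54] turn(tool) [ 0.003  0.001 -0.018] |deg| 1.1 shift now-axes [ 0.1 -2.   6.1] shift target-axes [ 0.1 -2.   6.1] t 12.95
tool force [-0.4  0.1  0. ] torque [ 0.46  0.17 -0.02] w 0.08496803737730158 gf 0.0
lug_tip [([0.583, 0.113, 0.149], 0.6)]
collar_grip [([0.588, 0.116, 0.143], 0.88)]
notch [([0.583, 0.11, 0.143], 0.79), ([0.402, 0.16, 0.015], 0.59)]
q [ 0.31 -0.08 -0.46  0.71 -0.2   1.54] turn(tool) [-0.003 -0.001 -0.507] |deg| 29.0 shift now-axes [-0.7  0.1 -0.9] shift target-axes [-0.7 -0.3 -0.9] t 13.15
q [ 0.31 -0.08 -0.46  0.71 -0.2   1.54] turn(tool) [-1.000e-03 -3.000e-03 -2.213e+00] |deg| 126.8 shift now-axes [-0.7  0.1 -0.9] shift target-axes [ 0.3 -0.6 -0.9] t 13.15
```

View pics/z4.png

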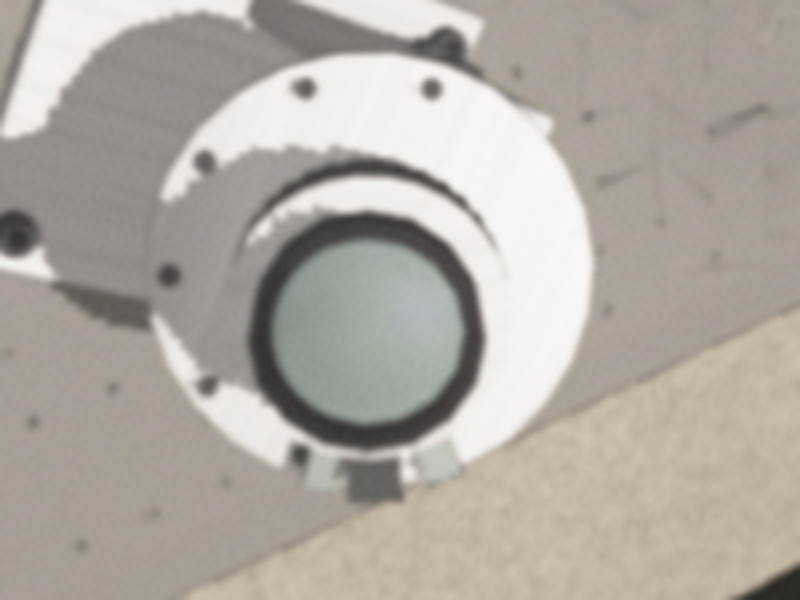

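The dark lug at crop (375,480) sits between the two blocks. It is against the stop on the left (322,470), with the ridge to its right (437,460), and the gripper is clear.

```bash
python3 -c "
from plant import env
print(env.sign_off())"
```

```text
the job is handed in; nothing more can be done
None
```

The collar is turned past the ridge to the stop and sprung home in the notch. The gripper is clear, the bystanders were not touched, and the job is handed in at about 13 s; the hand-in returned no verdict.

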